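# Prop open the parts chest lid

### The arm

A 6-joint arm with a two-finger parallel gripper is mounted at the origin on the work surface. World frame = base frame: x ahead of the robot, y to its left, z up, the work surface at z = 0. Lengths are in m, angles in rad, forces in N, time in s.
With the tool pointing down it reaches from about 0.375 to 0.9 m from the base axis. Payload 3.1 kg.
Tool frame: the origin (TCP) lies on the front face of the gripper's body, between the roots of the fingers; the fingertips stand 70 mm ahead of it and the grasp point (between the pads) lies 51 mm ahead of it; z points along the fingers, y is the line along which they close (so a half turn about z gives the same grasp; the last joint's range is limited). The gripper opens to 87 mm and grips with 3 to 60 N. Pads are 19 mm wide; open, the fingers measure 117 mm over their backs; the gripper's body (75 mm by 190 mm) begins 51 mm behind the grasp point.
Start: joints at [-1.419, 0.527, 1.433, -0, 1.181, -0.178], TCP at [0.203, -0.591, 0.292] pointing down, gripper open.
Joint ranges: [-3.08, 3.08], [-0.75, 2.2], [0.22, 2.44], [-1.43, 4.57], [0, 2.65], [-2.85, 2.85]. Speed limits (rad/s): [2.79, 2.79, 3.14, 3.14, 3.14, 3.14].

### API

Orientations are given as a unit quaternion [x, y, z, w].
In Python, from rig import robot, cams, ticket gives the robot as it stands. The module is installed in compiled form; this text tells all that it offers.
- The arm moves only by the shell command python3 -m crank 'ROWS' [FORCE]. ROWS is JSON, a list of rows, each a list of 7 numbers: the shift along the tool's x, y, z in cm, then the turn, a rotation vector about the tool's x, y, z in rad, then the closure, from 0 (fully open) to 1 (shut). A call has 1 to 5 rows; each row shifts and turns the commanded pose from where the row before left it, along the tool's axes as they then stand; what a row does not reach is not made up. A row lasts 1/8 s, in which the tool goes at most 62.5 mm and 10.7 degrees, less where a joint would pass 70% of its speed; a pose out of reach is approached as far as the arm can. A call is refused whole if a number of a shift passes 6.25 or a number of a turn 0.188, either way. A call with a gripper value outside its range is refused whole. The fingers move at their own pace and stop on an object; FORCE is the grip in N (left out, the last holds). Time passes only in rows, so rows that do not move let the fingers close. It gives the time, the measured TCP pose, the force, the opening and the grip force at its end, in the units of the state.
- robot.get_obs(): the state, without advancing time (a new reading comes with each control period).
- cams.camera(name): name is "side" or "top" or "wrist"; returns the picture (384x512x3 uint8, red, green, blue); there is no depth.
- cams.camera_info(name): a dict with "intrinsics" (3x3 intrinsics, pixels), "pose" (4x4, takes a point from camera to world coordinates). Camera axes: x right, y down, z forward; pixel columns grow to the right and rows downward; lengths in m; the calibration is good to about 2 mm. A picture is of the moment at which its call begins: read the wrist's pose just before it. camera_info takes no time and is no camera call; for the wrist camera it gives the pose at the moment of the call.
- ticket.hand_in(): hands the job in; it is judged then, once.
The state is a dict: "time": time; "q": joint angles; "joint_velocities": joint speeds; "joint_torque": joint torques, N m; "position": TCP position; "tool_rot": TCP orientation; "ft_force": force on the tool from outside, world axes, zero at the start; "moment": the same for the moment, N m; "grip_width": finger opening in m; "grip_force": force on a finger pad.
Only numpy, scipy, OpenCV 4.12 (cv2) and the standard library are available. Lean on these libraries where they do the work, as an engineer would, in place of code of your own. Each camera call takes 0.05 s, during which the arm holds its last target. There are 200 camera calls.

### The job

The worn spring hinge of the steel parts chest lifts its lid only part of the way. Swing the prop rod up out of its clip, pushing the lid up with it, until its bent end drops into the slot of the rail along the lid's edge, without forcing it; then let go, so that the lid rests propped on the rod. Leave the things standing beside the chest where they are.

Things in the scene. Friction and masses are not known exactly. Their poses are not given: they have to be found in the camera images.
- chest: Grey painted steel chest, fixed to the table, 300 (x) x 330 (y) x 112 mm high, open on top, small blue bins and a carton (tops at 61 mm) inside. Origin at the centre of its underside, z up. Its front looks to its -x (towards the robot); the lid is hinged on its rear (+x) rim. The prop rod lies outside its -y wall (outer face at y = -165 mm).
- lid (a joint): Angle of the lid above closed (rad), about the chest's y axis through point lid_hinge. A spring holds it at about 0.58 to 0.74 untouched; raised above that it presses back down (0.3 to 0.5 N m near 0.85, slowly). The swinging rod raises it to about 0.94 and it comes down to about 0.83 to 0.87 when the rod drops into the slot.
- rod (a joint): Angle of the prop rod (rad): 0 = level in its clip, pointing to the chest's +x; grows as its bent end swings up about point pivot (limit 1.7). Let go before it is seated, it falls back (near square, rubbing may hold it). It meets the rail at about 0.16 to 0.26, is square to the lid at about 0.63, drops into the slot between 0.78 and 0.92, meets its tooth 0.05 later (0.83 to 0.97).
- pivot (a point): Centre of the rod's pivot (axis along the chest's y), on the chest's side near its front: chest frame (-120, -205, 125) mm. Axes as the chest.
- lid_hinge (a point): Middle of the lid's hinge axis: chest frame (140, 0, 125) mm. Axes as the chest.
- lid_front (a point): Middle of the lid's front edge. The lid is grey sheet steel, 0.8 kg, 260 mm from hinge to front edge, 320 mm wide; its lower face lies 18 mm above the plane through the hinge axis, with a 14 mm lip hanging down at the front. Axes are the lid's: z square to it, +x to the hinge.
- rod_grip (a point): Middle of the black rubber sleeve (18 mm thick, 60 mm long), on the rod's axis, 85 mm from the pivot; x along the rod to its bent end. Lying, it is 125 mm above the table, 40 mm from the chest's wall. Lid and rail overhang it, so the tool must lean: at 30 to 45 degrees, gripper body to the chest's front (-x), it passes under the lid's edge.
- rod_end (a point): Point on the axis of the rod's bent end. Rod: bare steel bar 12 mm thick, 210 mm from pivot to bend, 0.15 kg, then bent square, 44 mm long, towards the lid (chest +y); this point is 36 mm along the bent part, where it runs under the rail. The clip, a steel cradle 16 mm wide and open at the top, is 155 mm from the pivot.
- slot_zone (a point): Point of the lid 204 mm from its hinge axis, under its -y edge, level with the lower sliding face of the 18 mm wide steel rail there; axes are the lid's. The rail is clamped by hand: the middle of its slot is within 14 mm of this point, nearer to or farther from the hinge, each time elsewhere, so feel for it.
- rail (a point): Middle of the rail's working range, on its outer side face, at the lid's -y edge, 120 mm from the hinge axis. The slot opens downward, 22 mm long, 12 mm deep, its ends square; towards the lid's front a tooth 12 mm long, reaching 8 mm lower than the sliding face, stops the rod. A raised housing 46 mm long on the rail's top marks the slot. Axes are the lid's.
- carton: Closed cardboard carton 120 x 80 x 60 mm, loose on the table. Origin at the centre of its underside. Not to be moved.
- blue_bin: Empty blue plastic bin 150 x 100 x 70 mm, loose on the table. Origin at the centre of its underside. Not to be moved.
- dome: White dome camera, 100 mm across, 68 mm high, loose on the table. Origin at the centre of its underside. Not to be moved.

How it is judged:
On the way:
1. the rod is swung up out of its clip (more than 0.4 rad) (value of joint rod above 0.4 rad), for 0.1 s.
At the end, for the whole second after the job is handed in: The rod's bent end lies in the slot (its axis 2 to 12 mm above the level of the rail's sliding face, seated about 6; along the lid within 24 mm of slot_zone), the lid rests on the rod (more than 0.4 N) and stays open at more than 0.78 rad, rod and lid at rest, the robot clear (z of rod_end in the frame of slot_zone between 0.002 and 0.012 m and x of rod_end in the frame of slot_zone between -0.024 and 0.024 m and contact force between rod and lid above 0.4 N and value of joint lid above 0.78 rad and velocity of joint lid between -0.05 and 0.05 rad/s and velocity of joint rod between -0.05 and 0.05 rad/s); the robot touches nothing.
It fails at once if the rod is forced against the lid with more than 20 N (contact force between rod and lid above 20 N).
It fails at once if the carton is moved by more than 30 mm (distance of carton from where it was at the start of the episode above 0.03 m).
It fails at once if the blue bin is moved by more than 30 mm (distance of blue_bin from where it was at the start of the episode above 0.03 m).
It fails at once if the dome camera is moved by more than 30 mm (distance of dome from where it was at the start of the episode above 0.03 m).
It also fails if it takes over 42 s, if anything falls off the work surface, if the arm or the gripper's body presses on something with over 40 N, if the wrist force passes 120 N, or if a joint passes its speed limit or range.

## Working session

There is one attempt and no reset: what is moved stays moved. The work goes in short steps, Python scripts to look and compute and a shell command to move; the robot and the scene stay as the last step left them, time stands still between calls to the robot, and variables do not carry over. Pictures are saved under pics/ and viewed, at most 10 in all, crops included, and the job is handed in when it is done.

```bash
mkdir -p pics
python3 - <<'E'
from rig import robot,cams
import cv2,numpy as np
for n in ("side","top"):
    i=cams.camera_info(n);print(n,np.round(i["intrinsics"],1).tolist(),np.round(i["pose"],3).tolist())
    cv2.imwrite(f"pics/{n}0.png",cams.camera(n)[:,:,::-1])
print(robot.get_obs())
E
```

```text
side [[386.1, 0.0, 252.6], [0.0, 386.1, 193.3], [0.0, 0.0, 1.0]] [[-0.85, -0.307, 0.428, 0.13], [-0.527, 0.499, -0.688, 0.863], [-0.002, -0.81, -0.586, 0.728], [0.0, 0.0, 0.0, 1.0]]
top [[383.6, 0.0, 257.1], [0.0, 383.6, 200.4], [0.0, 0.0, 1.0]] [[0.017, -0.983, 0.182, 0.366], [-1.0, -0.015, 0.011, 0.129], [-0.008, -0.182, -0.983, 1.304], [0.0, 0.0, 0.0, 1.0]]
{'time': 0.1, 'q': array([-1.41852517e+00,  5.28358787e-01,  1.43375871e+00, -5.40896930e-05,
        1.18141625e+00, -1.78458648e-01]), 'joint_velocities': array([-0.00076806, -0.00350508, -0.00257249, -0.00126961, -0.0007286 ,
       -0.00090691]), 'joint_torque': array([-6.38520723e-04, -4.40984023e+01, -1.77151197e+01,  6.35001669e-02,
        5.34179772e-02, -3.76233982e-05]), 'position': array([ 0.20291856, -0.5905881 ,  0.29138314]), 'tool_rot': array([ 9.86356194e-01,  1.64622341e-01, -1.23005433e-05, -9.70791215e-04]), 'ft_force': array([-0.07080631, -0.3681136 ,  0.45531713]), 'moment': array([-0.00817211, -0.01389933,  0.01194448]), 'grip_force': 0.0, 'grip_width': 0.08690357097293415}
```

View pics/side0.png

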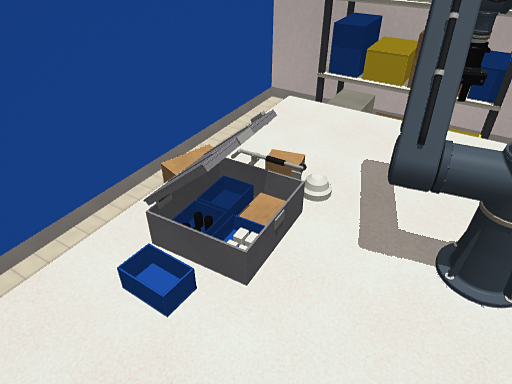

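View pics/top0.png

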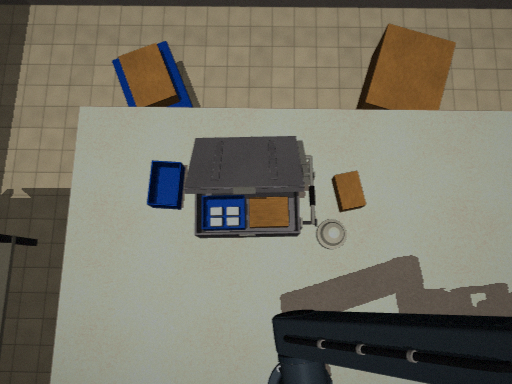

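The side view shows the lid half open, with the rod and its black sleeve at about (275,160) and the dome at (317,185). In the top view the chest is at columns 196–300, the rod at column ~311, the dome at (331,234) and the carton at (349,191). I'll zoom in on both.

Run:
```python
import cv2,numpy as np
t=cv2.imread("pics/top0.png")[125:250,180:380]; s=cv2.imread("pics/side0.png")[100:290,110:345]
cv2.imwrite("pics/topz.png",cv2.resize(t,None,fx=4,fy=4,interpolation=cv2.INTER_CUBIC))
cv2.imwrite("pics/sidez.png",cv2.resize(s,None,fx=3,fy=3,interpolation=cv2.INTER_CUBIC))
```

```text
(no output)
```

View pics/topz.png

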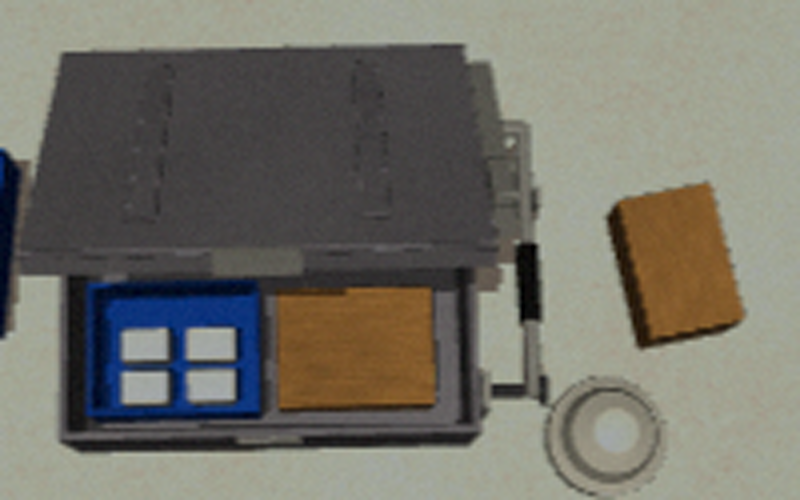

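View pics/sidez.png

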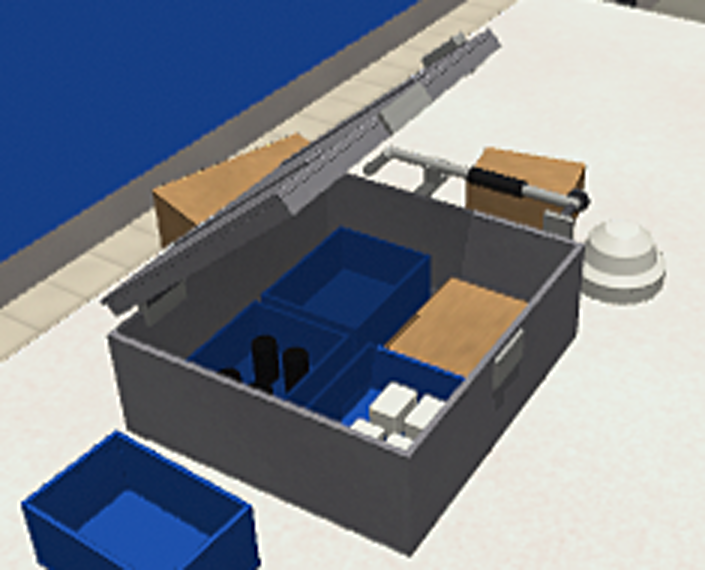

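Reading the enlarged crops, the rod pivot is at (532,390), the sleeve centre at (528,282) and the bend at (524,123) in the top crop. In the side crop the chest corners are at (408,455), (110,337) and (582,245), and the sleeve is at (497,180). Now I'll fit the poses.

```bash
cat > h.py <<'E'
import numpy as np
from rig import robot,cams
from scipy.spatial.transform import Rotation as R
def proj(n,P,info=None):
    i=info or cams.camera_info(n); T=np.linalg.inv(i["pose"]); p=T[:3,:3]@P+T[:3,3]; k=i["intrinsics"]@p; return k[:2]/k[2]
def ray(n,uv,z):
    i=cams.camera_info(n); T=i["pose"]; d=T[:3,:3]@np.linalg.inv(i["intrinsics"])@[*uv,1]; return T[:3,3]+d*(z-T[2,3])/d[2]
def c2w(p,c): return R.from_euler('z',c[2]).apply(np.array(p))+[c[0],c[1],0]
def lidpt(th,d,y,h): # chest frame
    return np.array([.14-d*np.cos(th)+h*np.sin(th)*1, y, .125+d*np.sin(th)+h*np.cos(th)])
E
python3 - <<'E'
from h import *
from scipy.optimize import least_squares
TI=cams.camera_info("top");SI=cams.camera_info("side")
T=lambda u,v:("top",(180+u/4,125+v/4),TI); S=lambda u,v:("side",(110+u/3,100+v/3),SI)
C=[(T(532,390),(-.12,-.205,.125)),(T(528,282),(-.035,-.205,.125)),(T(524,125),(.09,-.205,.125)),
(T(62,440),(-.15,.165,.112)),(T(480,438),(-.15,-.165,.112)),
(S(408,455),(-.15,.165,.112)),(S(410,553),(-.15,.165,0)),(S(110,337),(.15,.165,.112)),(S(582,245),(-.15,-.165,.112)),
(S(497,180),(-.035,-.205,.125)),(S(582,202),(-.12,-.205,.125))]
L=[(T(22,250),.16),(T(495,248),-.16),(S(497,32),-.16),(S(105,302),.16)]
def f(x):
    r=[proj(o[0],c2w(p,x),o[2])-o[1] for o,p in C]
    r+=[proj(o[0],c2w(lidpt(x[3],.26,y,.02),x),o[2])-o[1] for o,y in L]
    return np.ravel(r)
s=least_squares(f,[.6,.1,0,.65],loss='soft_l1');np.set_printoptions(precision=4,suppress=True)
print(s.x);print(f(s.x).reshape(-1,2).round(1).tolist())
c=s.x
print("grip",c2w((-.035,-.205,.125),c),"pivot",c2w((-.12,-.205,.125),c))
print("dome",ray("top",(180+604/4,125+436/4),.02),"carton",ray("top",(180+690/4,125+262/4),.06))
E
```

```text
[0.6299 0.1766 0.0306 0.6898]
[[0.1, 0.4], [-0.0, 0.4], [-0.6, 1.2], [-1.5, -0.3], [0.0, -1.3], [-0.2, -0.4], [-0.3, 0.3], [-1.0, -2.2], [1.1, -1.3], [0.1, -0.2], [-2.5, -0.1], [-1.4, 2.0], [0.5, 0.7], [-1.1, -0.6], [58.7, -35.6]]
grip [ 0.6012 -0.0294  0.125 ] pivot [ 0.5162 -0.032   0.125 ]
dome [ 0.493  -0.1059  0.02  ] carton [ 0.6343 -0.1722  0.06  ]
```

The fit puts the grip at (0.601, -0.029, 0.125) with chest yaw 0.03. I'm moving to a pre-grasp pose with the fingers partly closed and the tool leaning about 0.7 rad.

```bash
python3 -m crank '[[4.1,-3.95,0.3,0,0,0,0.6],[4.1,-3.95,0.3,0,0,0,0.6],[4.1,-3.95,0.3,0,0,0,0.6],[4.1,-3.95,0.3,0,0,0,0.6],[4.1,-3.95,0.3,0,0,0,0.6]]' 10
python3 -m crank '[[4.1,-3.95,0.3,0,0,0,0.6],[4.1,-3.95,0.3,0,0,0,0.6],[4.1,-3.95,0.3,0,0,0,0.6],[4.1,-3.95,0.3,0,0,0.15,0.6],[4.1,-3.95,0.3,0,0,0.15,0.6]]'
python3 -m crank '[[0,0,0,0,0.175,0,0.6],[0,0,0,0,0.175,0,0.6],[0,0,0,0,0.175,0,0.6],[0,0,0,0,0.175,0,0.6],[0,0,0,0,0,0,0.6]]'
cat >> h.py <<'E'
def plan(target_g, lean, yaw=.03, back=0):
    o=robot.get_obs(); Rc=R.from_quat(o["tool_rot"]); s,c=np.sin(lean),np.cos(lean)
    Rt=R.from_euler('z',yaw)*R.from_matrix(np.array([[c,0,s],[0,-1,0],[s,0,-c]]))
    tcp=np.array(target_g)-Rt.apply([0,0,.051+back])
    print("t",round(o["time"],2),"F",o["ft_force"].round(1),"w",round(o["grip_width"],4),"gp",(o["position"]+Rc.apply([0,0,.051])).round(4))
    print("shift cm(current axes)",(Rc.inv().apply(tcp-o["position"])*100).round(2),"turn",(Rc.inv()*Rt).as_rotvec().round(3))
E
python3 - <<'E'
from h import *
import cv2
plan((.6012,-.0294,.125),.7,back=.12)
i=cams.camera_info("wrist"); im=cams.camera("wrist")[:,:,::-1].copy(); cv2.imwrite("pics/w1.png",im)
c=(.6299,.1766,.0306)
for n,x in (("pivot",-.12),("s0",-.065),("grip",-.035),("s1",-.005),("clip",.035),("bend",.09)): print(n,proj("wrist",c2w((x,-.205,.125),c),i).round(0))
E
```

```text
time: 0.72
position: [0.3333, -0.3359, 0.277]
tool_rot: [0.986, 0.164, 0.0, -0.0]
ft_force: [0.8, 0.4, 0.2]
grip_width: 0.045
grip_force: 0.0
time: 1.35
position: [0.4695, -0.0874, 0.262]
tool_rot: [1.0, 0.014, -0.0, -0.0]
ft_force: [0.9, -0.2, 0.3]
grip_width: 0.0348
grip_force: 0.0
time: 1.98
position: [0.4717, -0.0797, 0.2607]
tool_rot: [0.965, 0.023, 0.261, -0.026]
ft_force: [-0.1, 0.1, 1.1]
grip_width: 0.0349
grip_force: 0.0
t 1.98 F [-0.1  0.1  1.1] w 0.0349 gp [ 0.4973 -0.0765  0.2168]
shift cm(current axes) [ 1.57 -4.55  1.69] turn [-0.047  0.171  0.001]
pivot [214. 228.]
s0 [217. 171.]
grip [219. 143.]
s1 [221. 117.]
clip [223.  83.]
bend [226.  41.]
```

View pics/w1.png

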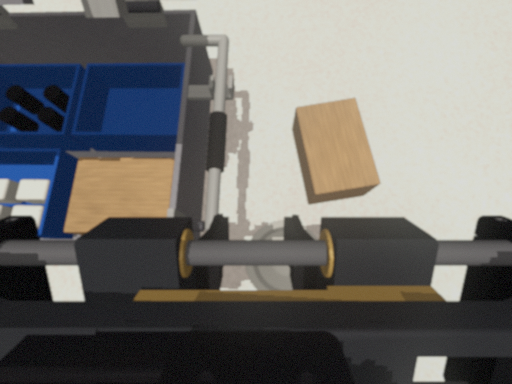

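The wrist view shows the sleeve at about (222,113) to (214,165), which is 2 px from the prediction, so the fit is good. Completing the pre-grasp pose.

```bash
python3 -m crank '[[1.6,-4.6,1.7,-0.047,0.171,0,0.6],[0,0,0,0,0,0,0.6],[0,0,0,0,0,0,0.6]]' 10 | head -2
python3 -c "
from h import *
plan((.602,-.0285,.125),.7)"
```

```text
time: 2.4
position: [0.4856, -0.0597, 0.2625]
t 2.4 F [-0.6  0.1 -0.5] w 0.0347 gp [ 0.5146 -0.056   0.2208]
shift cm(current axes) [ 1.31 -2.03 13.04] turn [-0.056  0.09   0.01 ]
```

```bash
python3 -m crank '[[0.6,-1,0,-0.028,0.045,0,0.6],[0.6,-1,0,-0.028,0.045,0,0.6],[0,0,0,0,0,0,0.6],[0,0,0,0,0,0,0.6]]' 10 | head -2
python3 -c "
from h import *
plan((.602,-.0285,.125),.7)"
```

```text
time: 2.9
position: [0.4941, -0.0395, 0.2703]
t 2.9 F [-0.8 -0.6  0.1] w 0.0348 gp [ 0.5269 -0.0385  0.2313]
shift cm(current axes) [-1.09 -0.78 12.98] turn [-0.001 -0.001  0.01 ]
```

```bash
python3 -m crank '[[-1.1,-0.8,3,0,0,0.01,0.6],[0,0,3,0,0,0,0.6],[0,0,2,0,0,0,0.6],[0,0,0,0,0,0,0.6],[0,0,0,0,0,0,0.6]]' 10 | head -4
python3 - <<'E'
from h import *
import cv2
plan((.602,-.0285,.125),.7)
i=cams.camera_info("wrist"); im=cams.camera("wrist")[:,:,::-1].copy(); cv2.imwrite("pics/w2.png",im)
c=(.6299,.1766,.0306)
for n,x in (("s0",-.065),("grip",-.035),("s1",-.005),("bend",.09)): print(n,proj("wrist",c2w((x,-.205,.125),c),i).round(0))
E
```

```text
time: 3.52
position: [0.5348, -0.0311, 0.2086]
tool_rot: [0.939, 0.015, 0.344, -0.007]
ft_force: [-1.0, 0.2, 0.4]
t 3.52 F [-1.   0.2  0.4] w 0.0346 gp [ 0.5677 -0.03    0.1697]
shift cm(current axes) [-0.25 -0.04  5.63] turn [-0.003 -0.003  0.001]
s0 [258. 254.]
grip [257. 215.]
s1 [257. 181.]
bend [257.  94.]
```

View pics/w2.png

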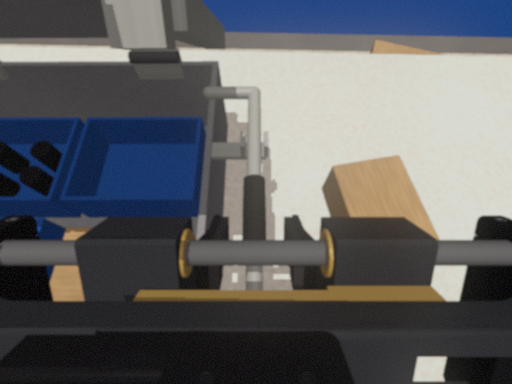

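The rod is at column ~254, centred between the fingers (217 and 292), and the sleeve top is at row 177. Advancing and gripping gently.

```bash
python3 -m crank '[[-0.25,-0.15,2,0,0,0,0.6],[0,0,2,0,0,0,0.6],[0,0,1.6,0,0,0,0.6],[0,0,0,0,0,0,0.6],[0,0,0,0,0,0,0.6]]' 10 | head -4
python3 -c "
from h import *
plan((.602,-.0265,.125),.7)"
```

```text
time: 4.2
position: [0.5687, -0.0281, 0.1647]
tool_rot: [0.939, 0.015, 0.344, -0.007]
ft_force: [-0.0, -0.4, -0.1]
t 4.2 F [-0.  -0.4 -0.1] w 0.0349 gp [ 0.6016 -0.027   0.1258]
shift cm(current axes) [-0.01 -0.06  0.09] turn [-0.003 -0.003  0.001]
```

```bash
python3 -m crank '[[0,0,0.1,0,0,0,0.9],[0,0,0,0,0,0,0.9],[0,0,0,0,0,0,0.9],[0,0,0,0,0,0,0.9]]' 12
python3 - <<'E'
from h import *
o=robot.get_obs();Rc=R.from_quat(o["tool_rot"]);g0=o["position"]+Rc.apply([0,0,.051])
print(g0, Rc.as_matrix().round(3).tolist())
piv=c2w((-.12,-.205,.125),(.6299,.1766,.0306))
# circle about pivot: steps, orientation constant
ax=R.from_euler('z',.0306)
prev=g0;print("r",np.hypot(*(g0-piv)[[0,2]]))
r=np.linalg.norm(g0-piv)
# turn tool with half of the rod's angle; print per-step rows of 0.05
Rk=Rc;tcp=o["position"];th0=0
for k in range(1,20):
    th=.05*k; g=g0+ax.apply([.0857*(np.cos(th)-1),0,.0857*np.sin(th)])
    Rn=ax*R.from_rotvec([0,-.5*th,0])*ax.inv()*Rc
    t=g-Rn.apply([0,0,.051]); print(round(th,2),(Rk.inv().apply(t-tcp)*100).round(2),(Rk.inv()*Rn).as_rotvec().round(4),g.round(4)); tcp=t;Rk=Rn
E
```

```text
time: 4.7
position: [0.5697, -0.0282, 0.1635]
tool_rot: [0.939, 0.015, 0.344, -0.006]
ft_force: [-2.0, -1.4, 3.8]
grip_width: 0.0175
grip_force: 12.0
[ 0.60268124 -0.02708938  0.12463986] [[0.762, 0.032, 0.646], [0.023, -0.999, 0.022], [0.647, -0.002, -0.763]]
r 0.08645378689863951
0.05 [ 0.14 -0.   -0.33] [ 0.      0.025  -0.0001] [ 0.6026 -0.0271  0.1289]
0.1 [ 0.13 -0.   -0.34] [ 0.      0.025  -0.0001] [ 0.6023 -0.0271  0.1332]
0.15 [ 0.12 -0.   -0.35] [ 0.      0.025  -0.0001] [ 0.6017 -0.0271  0.1374]
0.2 [ 0.12 -0.   -0.35] [ 0.      0.025  -0.0001] [ 0.601  -0.0271  0.1417]
0.25 [ 0.11 -0.   -0.36] [ 0.      0.025  -0.0001] [ 0.6    -0.0272  0.1458]
0.3 [ 0.1  -0.   -0.36] [ 0.      0.025  -0.0001] [ 0.5989 -0.0272  0.15  ]
0.35 [ 0.09 -0.   -0.37] [ 0.      0.025  -0.0001] [ 0.5975 -0.0272  0.154 ]
0.4 [ 0.08 -0.   -0.37] [ 0.      0.025  -0.0001] [ 0.5959 -0.0273  0.158 ]
0.45 [ 0.07 -0.   -0.38] [ 0.      0.025  -0.0001] [ 0.5942 -0.0274  0.1619]
0.5 [ 0.06 -0.   -0.38] [ 0.      0.025  -0.0001] [ 0.5922 -0.0274  0.1657]
0.55 [ 0.05 -0.   -0.39] [ 0.      0.025  -0.0001] [ 0.59   -0.0275  0.1694]
0.6 [ 0.04 -0.   -0.39] [ 0.      0.025  -0.0001] [ 0.5877 -0.0275  0.173 ]
0.65 [ 0.03 -0.   -0.4 ] [ 0.      0.025  -0.0001] [ 0.5852 -0.0276  0.1765]
0.7 [ 0.02 -0.   -0.4 ] [ 0.      0.025  -0.0001] [ 0.5825 -0.0277  0.1798]
0.75 [ 0.01 -0.   -0.4 ] [ 0.      0.025  -0.0001] [ 0.5797 -0.0278  0.1831]
0.8 [ 0.   -0.   -0.41] [ 0.      0.025  -0.0001] [ 0.5767 -0.0279  0.1861]
0.85 [-0.01 -0.   -0.41] [ 0.      0.025  -0.0001] [ 0.5736 -0.028   0.189 ]
0.9 [-0.02 -0.   -0.41] [ 0.      0.025  -0.0001] [ 0.5703 -0.0281  0.1918]
0.95 [-0.03 -0.   -0.42] [ 0.      0.025  -0.0001] [ 0.5668 -0.0282  0.1943]
```

```bash
python3 -m crank '[[0.14,0,-0.33,0,0.025,0,0.9],[0.13,0,-0.34,0,0.025,0,0.9],[0.12,0,-0.35,0,0.025,0,0.9],[0,0,0,0,0,0,0.9]]' 22
python3 -m crank '[[0.06,0,-0.18,0,0.0125,0,0.9],[0.06,0,-0.18,0,0.0125,0,0.9],[0.06,0,-0.18,0,0.0125,0,0.9],[0.05,0,-0.18,0,0.0125,0,0.9],[0.05,0,-0.18,0,0.0125,0,0.9]]'
cat >> h.py <<'E'
def st():
    o=robot.get_obs();Rc=R.from_quat(o["tool_rot"]);d=o["position"]+Rc.apply([0,0,.051])-c2w((-.12,-.205,.125),(.6299,.1766,.0306))
    d=R.from_euler('z',-.0306).apply(d); th=np.arctan2(d[2],d[0]);F=R.from_euler('z',-.0306).apply(o["ft_force"])
    # tool axes of tangent / radial unit
    print("t %.2f th %.3f r %.4f y %.4f Ftan %.1f Frad %.1f Fy %.1f w %.4f gf %.1f"%(o["time"],th,np.hypot(d[0],d[2]),d[1],-F[0]*np.sin(th)+F[2]*np.cos(th),F[0]*np.cos(th)+F[2]*np.sin(th),F[1],o["grip_width"],o["grip_force"]))
E
python3 -c "
from h import *
st()"
```

```text
time: 5.2
position: [0.5661, -0.0284, 0.173]
tool_rot: [0.925, 0.014, 0.379, -0.007]
ft_force: [2.0, 0.3, -3.1]
grip_width: 0.0173
grip_force: 22.0
time: 5.82
position: [0.5617, -0.0285, 0.181]
tool_rot: [0.913, 0.015, 0.407, -0.008]
ft_force: [7.4, 0.8, -10.9]
grip_width: 0.0173
grip_force: 22.0
t 5.83 th 0.257 r 0.0863 y 0.0022 Ftan -12.4 Frad 4.4 Fy 0.6 w 0.0173 gf 22.0
```

```bash
python3 -m crank '[[0.05,0,-0.18,0,0.0125,0,0.9],[0.05,0,-0.18,0,0.0125,0,0.9],[0.05,0,-0.18,0,0.0125,0,0.9],[0.04,0,-0.18,0,0.0125,0,0.9],[0.04,0,-0.18,0,0.0125,0,0.9]]' 25 >/dev/null
python3 -c "
from h import *
st()"
python3 -m crank '[[0.04,0,-0.19,0,0.0125,0,0.9],[0.04,0,-0.19,0,0.0125,0,0.9],[0.04,0,-0.19,0,0.0125,0,0.9],[0.03,0,-0.19,0,0.0125,0,0.9],[0.03,0,-0.19,0,0.0125,0,0.9]]' >/dev/null
python3 -c "
from h import *
st()"
```

```text
t 6.45 th 0.376 r 0.0863 y 0.0022 Ftan -12.2 Frad 2.9 Fy -0.5 w 0.0168 gf 25.0
t 7.08 th 0.504 r 0.0862 y 0.0021 Ftan -9.2 Frad 1.7 Fy -0.8 w 0.0171 gf 25.0
```

```bash
python3 -m crank '[[0.03,0,-0.19,0,0.0125,0,0.9],[0.03,0,-0.19,0,0.0125,0,0.9],[0.02,0,-0.2,0,0.0125,0,0.9],[0.02,0,-0.2,0,0.0125,0,0.9],[0.02,0,-0.2,0,0.0125,0,0.9]]' 25 >/dev/null
python3 -c "
from h import *
st()"
python3 -m crank '[[0.02,0,-0.2,0,0.0125,0,0.9],[0.01,0,-0.2,0,0.0125,0,0.9],[0.01,0,-0.2,0,0.0125,0,0.9],[0.01,0,-0.2,0,0.0125,0,0.9]]' >/dev/null
python3 -c "
from h import *
st()"
```

```text
t 7.70 th 0.636 r 0.0863 y 0.0021 Ftan -7.4 Frad -0.5 Fy -1.4 w 0.0173 gf 25.0
t 8.20 th 0.738 r 0.0864 y 0.0021 Ftan -6.1 Frad -1.9 Fy -0.1 w 0.0171 gf 25.0
```

```bash
S='from h import *
st()'
python3 -m crank '[[0,0,-0.12,0,0.007,0,0.9],[0,0,-0.12,0,0.007,0,0.9],[0,0,0,0,0,0,0.9]]' 25 >/dev/null; python3 -c "$S"
python3 -m crank '[[0,0,-0.12,0,0.007,0,0.9],[0,0,0,0,0,0,0.9]]' >/dev/null; python3 -c "$S"
python3 -m crank '[[0,0,-0.12,0,0.007,0,0.9],[0,0,0,0,0,0,0.9]]' >/dev/null; python3 -c "$S"
```

```text
t 8.57 th 0.767 r 0.0865 y 0.0021 Ftan -3.4 Frad -2.5 Fy -0.8 w 0.0172 gf 25.0
t 8.82 th 0.781 r 0.0865 y 0.0021 Ftan -3.9 Frad -1.9 Fy -1.5 w 0.0173 gf 25.0
t 9.07 th 0.795 r 0.0864 y 0.0021 Ftan -4.8 Frad -2.4 Fy -1.7 w 0.0172 gf 25.0
```

```bash
S='from h import *
st()'
python3 -m crank '[[0,0,-0.12,0,0.007,0,0.9],[0,0,0,0,0,0,0.9]]' >/dev/null; python3 -c "$S"
python3 -m crank '[[0,0,-0.12,0,0.007,0,0.9],[0,0,0,0,0,0,0.9]]' >/dev/null; python3 -c "$S"
python3 -m crank '[[0,0,-0.12,0,0.007,0,0.9],[0,0,0,0,0,0,0.9]]' >/dev/null; python3 -c "$S"
```

```text
t 9.32 th 0.811 r 0.0865 y 0.0021 Ftan -2.0 Frad -1.8 Fy -2.0 w 0.0175 gf 25.0
t 9.57 th 0.829 r 0.0865 y 0.0021 Ftan 0.9 Frad -1.0 Fy -1.1 w 0.0174 gf 25.0
t 9.82 th 0.838 r 0.0865 y 0.0021 Ftan -1.2 Frad -1.5 Fy -2.1 w 0.0170 gf 25.0
```

The tangential force jumped at about 0.82, which could be the drop. Checking with the side camera.

Run:
```python
from h import *
import cv2
im=cams.camera("side")[60:210,150:350][:,:,::-1]; cv2.imwrite("pics/s2.png",cv2.resize(im,None,fx=4,fy=4,interpolation=cv2.INTER_CUBIC))
st()
c=(.6299,.1766,.0306)
for th in (.80,.84,.88,.92,.96):
    print(th,[((proj("side",c2w(lidpt(th,.26,y,.02),c))-[150,60])*4).round(0).tolist() for y in (-.16,.16)])
p=lambda x,z:((proj("side",c2w((x,-.205,z),c))-[150,60])*4).round()
print("rodbend",p(-.12+.21*np.cos(.838),.125+.21*np.sin(.838)))
```

```text
t 9.88 th 0.838 r 0.0865 y 0.0021 Ftan -1.1 Frad -1.5 Fy -2.4 w 0.0171 gf 25.0
0.8 [[471.0, 166.0], [179.0, 377.0]]
0.84 [[460.0, 154.0], [165.0, 362.0]]
0.88 [[449.0, 143.0], [151.0, 348.0]]
0.92 [[438.0, 132.0], [136.0, 334.0]]
0.96 [[426.0, 122.0], [122.0, 320.0]]
rodbend [441. 191.]
```

View pics/s2.png

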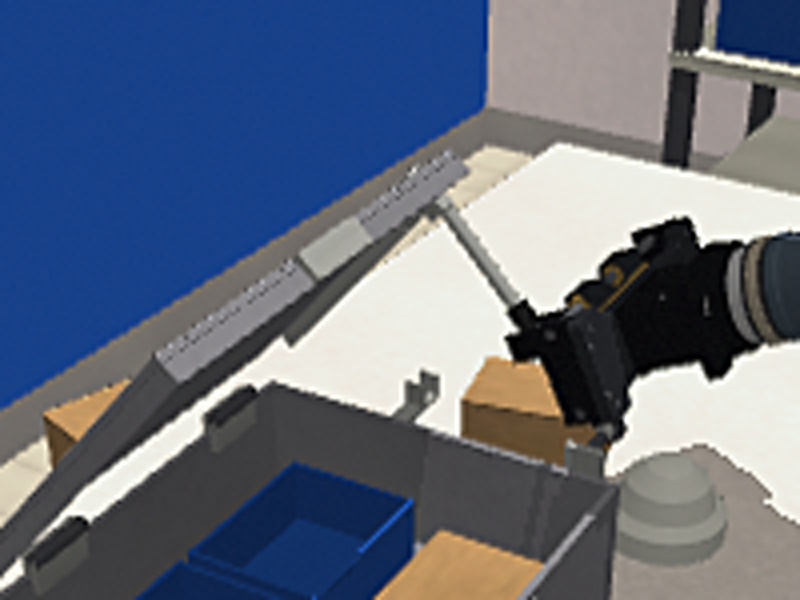

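The lid corners at (455,152) and (160,355) give a lid angle of about 0.855. Geometry at rod angle 0.838 predicts 0.916 on the sliding face and 0.855 seated, so the bent end is in the slot. Releasing gently.

```bash
python3 -m crank '[[0,0,0,0,0,0,0.75],[0,0,0,0,0,0,0.65],[0,0,0,0,0,0,0.6]]' 5
python3 - <<'E'
from h import *
import cv2
im=cams.camera("side")[60:210,150:350][:,:,::-1]; cv2.imwrite("pics/s3.png",cv2.resize(im,None,fx=4,fy=4,interpolation=cv2.INTER_CUBIC))
st()
E
```

```text
time: 10.25
position: [0.5278, -0.0292, 0.2112]
tool_rot: [0.845, 0.013, 0.534, -0.01]
ft_force: [0.3, -0.3, -0.2]
grip_width: 0.0316
grip_force: 0.0
t 10.30 th 0.839 r 0.0864 y 0.0025 Ftan -0.8 Frad -0.4 Fy 0.3 w 0.0327 gf 0.0
```

View pics/s3.png

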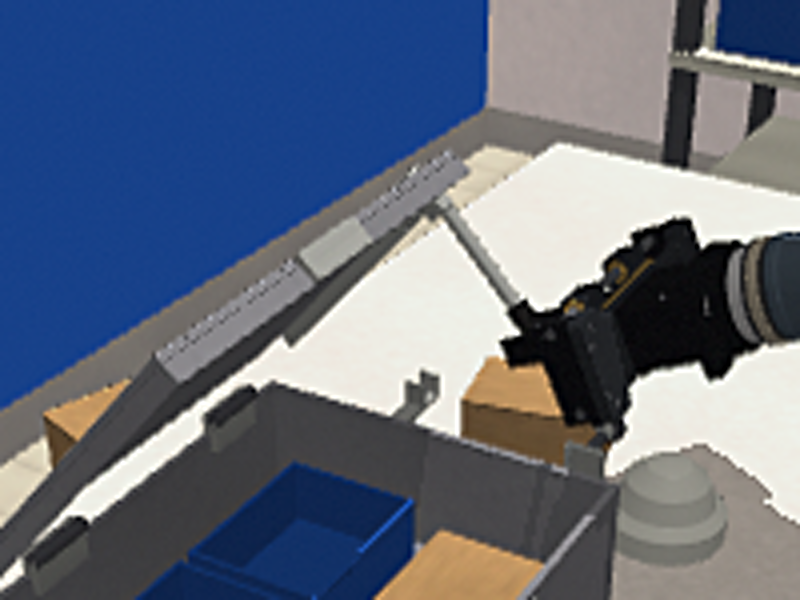

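Rod and lid did not move after release (corner still at (455,152)). Retreating.

```bash
python3 -m crank '[[0,0,-1,0,0,0,0.55],[0,0,-2,0,0,0,0.55],[0,0,-3,0,0,0,0.55],[0,0,-3,0,0,0,0.55],[0,0,0,0,0,0,0.55]]'; python3 -m crank '[[0,0,0,0,0,0,0.55],[0,0,0,0,0,0,0.55]]' >/dev/null
python3 - <<'E'
from h import *
import cv2
im=cams.camera("side")[60:210,150:350][:,:,::-1]; cv2.imwrite("pics/s4.png",cv2.resize(im,None,fx=4,fy=4,interpolation=cv2.INTER_CUBIC))
st()
E
```

```text
time: 10.92
position: [0.4837, -0.039, 0.2635]
tool_rot: [0.85, 0.015, 0.526, -0.011]
ft_force: [-1.0, 0.2, 0.6]
grip_width: 0.0391
grip_force: 0.0
t 11.22 th 1.456 r 0.1138 y -0.0047 Ftan -0.0 Frad 0.0 Fy 0.1 w 0.0391 gf 0.0
```

View pics/s4.png

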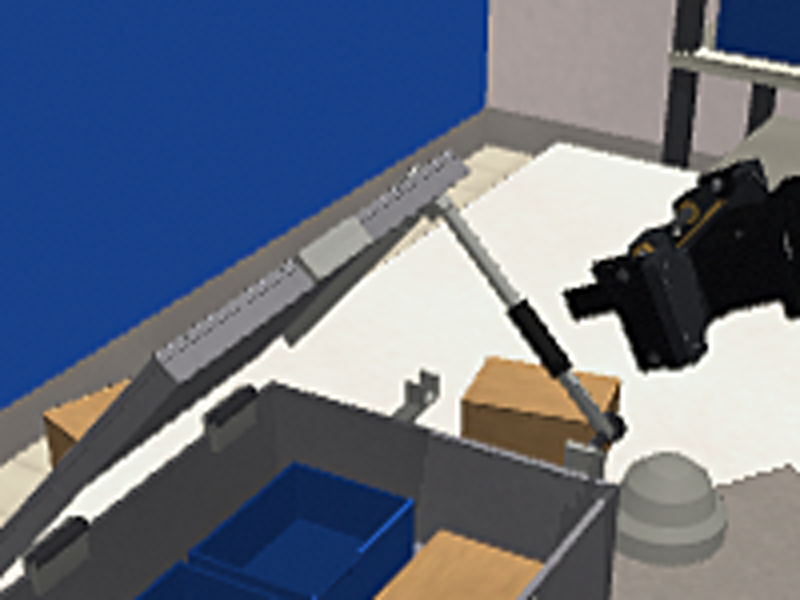

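The lid rests on the rod with its corner unchanged at (455,152), and the gripper is clear. Handing in.

```bash
python3 -c "
from rig import ticket
print(ticket.hand_in())"
```

```text
the job is handed in; nothing more can be done
None
```

The job is handed in at about 11 s: the lid rests propped on the rod at about 0.855 rad, which fits the bent end being in the slot, the gripper is clear and nothing beside the chest was touched; the hand-in returned no verdict.

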